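# Bolt the anvil plate to the rotary setting stand and index it to work

## Task

Fit the anvil plate on the rotary stand: lay it on the turning head, push the yellow-capped drift pin fully home through one pair of holes to line the plate up, then drop every knob bolt from the wooden block fully home through plate and head, leaving the pin in until at least two bolts are home; then put the pin back upright in a hole of the block. Leave the head turned from the white loading notch to the green working notch by lifting the red plunger knob, swinging it round and letting the plunger drop fully home, never forcing it round unlifted. Leave the tumbler, hammer and jar alone.

Things in the scene. Friction and masses are not known exactly. Their poses are not given: they have to be found in the camera images.
- stand: Fixed blue steel foot (disc 224 mm across) of the rotary stand. Origin: on the table under the turning axis. On its left side a grey index sector, an arc of 125 mm radius about the axis, top 34 mm up, cut by two notches 60 degrees apart: loading notch (white painted tab outside it) and working notch (green tab), the tabs 154 mm from the axis. Position and yaw vary.
- head (a joint): Turning of the rotary head, rad: 0 with the plunger in the loading (white) notch, where it starts, 1.047 in the working (green) notch; grows anticlockwise seen from above; stops at -0.06 and 1.107. Held by the plunger in a notch, else turns with slight friction (0.15 N m) and carries along what is bolted on it.
- head_top (a point): Centre of the head's flat top, on the turning axis, 63 mm above the table. The head is a square steel plate 160 x 160 x 18 mm with four 14 mm through holes, 58 mm either way from the centre; 35 mm free space below them. Site x: from the axis along the head's index arm (from the middle of one side, square to it) to the plunger; z up.
- seat0 (a point): Above hole 0 of the head (in point head_top's frame x +58, y +58 mm), 15 mm above the head's top: the mouth of the matching plate hole once the plate lies in place. Turns with the head.
- seat1 (a point): Above hole 1 of the head (in point head_top's frame x -58, y +58 mm), 15 mm above the head's top: the mouth of the matching plate hole once the plate lies in place. Turns with the head.
- seat2 (a point): Above hole 2 of the head (in point head_top's frame x -58, y -58 mm), 15 mm above the head's top: the mouth of the matching plate hole once the plate lies in place. Turns with the head.
- seat3 (a point): Above hole 3 of the head (in point head_top's frame x +58, y -58 mm), 15 mm above the head's top: the mouth of the matching plate hole once the plate lies in place. Turns with the head.
- plunger (a joint): Lift of the sprung index plunger, m: 0 = home in a notch, at most 0.020. Lifted more than 0.012 it clears the sector; let go between the notches it rests on it at 0.012. The spring pushes it down with 6 N at 0, 10 N at 0.020. Let go within about 2 mm of a notch's middle it drops home by itself.
- plunger_grip (a point): Grip point of the plunger's red round knob (28 mm across, 34 mm tall, upright): on its axis, 17 mm below its top, 125 mm from the turning axis; at lift 0 it is 89 mm above the table and 20 mm above the brass bush (26 mm across) beneath. Lift the knob, swing it and the head with it round the turning axis, let it drop.
- working_notch (a point): Middle of the working notch (green), at the level of the sector's top, 34 mm up and 125 mm from the turning axis.
- plate: Loose anvil plate, 0.8 kg: bamboo, 160 x 160 x 15 mm, four 14 mm through holes 58 mm either way from the centre (the head's pattern; any quarter turn fits). In its middle a square steel anvil 40 x 40 mm, 45 mm tall above the plate, sides parallel to the plate's: lift it by this. Origin: centre of the underside; z up. Starts flat on the table right of the stand.
- pin: Drift pin, 0.14 kg, upright in the block at the start. Origin: on its axis at the shoulder; z up to the cap. Below it a 12.8 mm shank 24 mm long, then a taper to a 4 mm tip 61 mm below the origin. Above it a dark steel grip 20 mm across, 34 mm tall, then a yellow cap 29 mm across, 10 mm tall. Home, the shoulder rests on the surface round the hole.
- bolt0: Knob bolt, 0.09 kg, plain shank (drops in). Origin: on its axis at the underside of its flange; z up to the knob. Below: 12 mm shank, 50 mm long, the last 9 mm tapering to 6 mm. Above: steel flange 28 mm across, 4 mm thick; black grip 18 mm across, 30 mm tall; black cap 27 mm across, 10 mm tall. Home, the flange lies round the hole. Two to four are present, upright in the block.
- bolt1: Knob bolt, 0.09 kg, plain shank (drops in). Origin: on its axis at the underside of its flange; z up to the knob. Below: 12 mm shank, 50 mm long, the last 9 mm tapering to 6 mm. Above: steel flange 28 mm across, 4 mm thick; black grip 18 mm across, 30 mm tall; black cap 27 mm across, 10 mm tall. Home, the flange lies round the hole. Two to four are present, upright in the block.
- bolt2: Knob bolt, 0.09 kg, plain shank (drops in). Origin: on its axis at the underside of its flange; z up to the knob. Below: 12 mm shank, 50 mm long, the last 9 mm tapering to 6 mm. Above: steel flange 28 mm across, 4 mm thick; black grip 18 mm across, 30 mm tall; black cap 27 mm across, 10 mm tall. Home, the flange lies round the hole. Two to four are present, upright in the block.
- bolt3: Knob bolt, 0.09 kg, plain shank (drops in). Origin: on its axis at the underside of its flange; z up to the knob. Below: 12 mm shank, 50 mm long, the last 9 mm tapering to 6 mm. Above: steel flange 28 mm across, 4 mm thick; black grip 18 mm across, 30 mm tall; black cap 27 mm across, 10 mm tall. Home, the flange lies round the hole. Two to four are present, upright in the block.
- rack: Fixed wooden bolt block 236 x 60 x 70 mm tall. Origin: centre of the underside; x along its row of five upright 14 mm through holes, at x = -92, -46, 0, 46 and 92 mm, y = 0, mouths on top, 70 mm above the origin. Which hole holds what varies.
- tumbler: Pink plastic tumbler, 76 mm across, 115 mm tall, open. Origin: centre of the underside. To be left alone.
- hammer: Hammer lying on the table, 290 mm long, handle along its -x. To be left alone.
- eyelet_jar: Jar with a brass lid, 68 mm across, 85 mm tall. Origin: centre of the underside. To be left alone.

How it is judged:
On the way, in this order (a step that is already met when the one before it is completed fails the run):
1. the plate lies flat on the head, within 12 mm of its place (distance between plate and head_top below 0.012 m and angle between plate's own z axis and vertical below 0.03 rad), for 0.2 s.
2. the drift pin is home (within 6 mm) through one hole of plate and head (distance between plate and head_top below 0.006 m and angle between plate's own z axis and vertical below 0.03 rad and (distance between pin and seat0 below 0.006 m or distance between pin and seat1 below 0.006 m or distance between pin and seat2 below 0.006 m or distance between pin and seat3 below 0.006 m)), for 0.2 s.
3. with the pin still home, two bolts are home (within 5 mm) (all of step 2 and ((distance between any of bolt0, bolt1, bolt2, bolt3 and seat1 below 0.005 m and distance between any of bolt0, bolt1, bolt2, bolt3 and seat0 below 0.005 m) or (distance between any of bolt0, bolt1, bolt2, bolt3 and seat2 below 0.005 m and distance between any of bolt0, bolt1, bolt2, bolt3 and seat0 below 0.005 m) or (distance between any of bolt0, bolt1, bolt2, bolt3 and seat2 below 0.005 m and distance between any of bolt0, bolt1, bolt2, bolt3 and seat1 below 0.005 m) or (distance between any of bolt0, bolt1, bolt2, bolt3 and seat3 below 0.005 m and distance between any of bolt0, bolt1, bolt2, bolt3 and seat0 below 0.005 m) or (distance between any of bolt0, bolt1, bolt2, bolt3 and seat3 below 0.005 m and distance between any of bolt0, bolt1, bolt2, bolt3 and seat1 below 0.005 m) or (distance between any of bolt0, bolt1, bolt2, bolt3 and seat3 below 0.005 m and distance between any of bolt0, bolt1, bolt2, bolt3 and seat2 below 0.005 m))), for 0.2 s.
At the end, for the whole second after the job is handed in: Plate flat on the head within 5 mm of its place; every bolt present home through plate and head (flange within 5 mm of its seat); drift pin home in a hole of the block (6 mm); head at the working notch (1.047 +- 0.04 rad), plunger home (lift under 3 mm); all at rest (distance between plate and head_top below 0.005 m and angle between plate's own z axis and vertical below 0.03 rad and (distance between bolt0 and seat0 below 0.005 m or distance between bolt0 and seat1 below 0.005 m or distance between bolt0 and seat2 below 0.005 m or distance between bolt0 and seat3 below 0.005 m) and (distance between bolt1 and seat0 below 0.005 m or distance between bolt1 and seat1 below 0.005 m or distance between bolt1 and seat2 below 0.005 m or distance between bolt1 and seat3 below 0.005 m) and (distance between bolt2 and seat0 below 0.005 m or distance between bolt2 and seat1 below 0.005 m or distance between bolt2 and seat2 below 0.005 m or distance between bolt2 and seat3 below 0.005 m) and (distance between bolt3 and seat0 below 0.005 m or distance between bolt3 and seat1 below 0.005 m or distance between bolt3 and seat2 below 0.005 m or distance between bolt3 and seat3 below 0.005 m) and x of pin in the frame of rack between -0.098 and 0.098 m and y of pin in the frame of rack between -0.005 and 0.005 m and z of pin in the frame of rack between 0.064 and 0.076 m and value of joint head between 1.007 and 1.087 rad and value of joint plunger below 0.003 m and linear speed of each of plate, pin below 0.02 m/s); the robot touches nothing.
It fails at once if the pink tumbler is moved more than 30 mm or tipped (distance of tumbler from where it was at the start of the episode above 0.03 m or angle between tumbler's own z axis and vertical above 0.5 rad).
It fails at once if the hammer is moved more than 30 mm (distance of hammer from where it was at the start of the episode above 0.03 m).
It fails at once if the jar is moved more than 30 mm or tipped (distance of eyelet_jar from where it was at the start of the episode above 0.03 m or angle between eyelet_jar's own z axis and vertical above 0.5 rad).
It fails at once if the head is forced round with the plunger not lifted (value of joint head between 0.12 and 0.92 rad and value of joint plunger below 0.006 m).
Of bolt0, bolt1, bolt2, bolt3 only 2 to 4 are there at a start; the rules pass over those that are not, and their reading is None.
At some moment in a run one of plate may be knocked a few centimetres aside while the robot is not near it.
Once in a run the grip may slacken for a moment while it holds something.
It also fails if it takes over 210 s, if anything falls off the work surface, if the arm or the gripper's body presses on something with over 40 N, if the wrist force passes 120 N, or if a joint passes its speed limit or range.

## Robot

A 6-joint arm with a two-finger parallel gripper is mounted at the origin on the work surface. World frame = base frame: x ahead of the robot, y to its left, z up, the work surface at z = 0. Lengths are in m, angles in rad, forces in N, time in s.
With the tool pointing down it reaches from about 0.275 to 1 m from the base axis. Payload 8.4 kg.
Tool frame: the origin (TCP) lies on the centre line of the jaws, within the pads' length; the fingertips stand 17 mm ahead of it and the grasp point (between the pads) lies 2 mm behind it (bot.tcp_to_tips is the y of the fingertips in the tool frame, in m); y points along the fingers, z is the direction in which the jaws open and shut, and the axes are right-handed (so a half turn about y gives the same grasp; the last joint's range is limited). The gripper opens to 85 mm and grips with 20 to 120 N. Pads are 22 mm wide; open, the fingers measure 114 mm over their backs; the gripper's body (76 mm by 85 mm) begins 54 mm behind the grasp point. The pads swing forward as they close: fully open they stand 13 mm farther back than shut.
Start: joints at [1.212, 0.353, 1.633, -0, 1.155, -0.002], TCP at [0.218, 0.586, 0.248] pointing down, gripper open.
Joint ranges: [-2.63, 2.63], [-0.92, 2.1], [0.06, 2.66], [-1.3, 4.44], [0, 2.69], [-3.02, 3.02]. Speed limits (rad/s): [2.22, 2.22, 2.79, 3.14, 3.14, 3.14].

## Interface

Orientations are given as a unit quaternion [x, y, z, w].
In Python, from workcell import bot, hand, kinematics, get_obs, vision, hand_in gives the robot as it stands. The module is installed in compiled form; this text tells all that it offers. Calls block until the motion is done:
- bot.reach(position, orientation): joint-space move of the TCP to a pose.
- bot.servo_line(position, ori=None, velocity=0.15): straight line of the TCP; ori=None keeps the orientation; velocity is the mean speed in m/s.
- bot.goto_joints(angles): joint-space move.
- hand.move_gripper(opening, strength=None): finger opening in m; strength is the grip in N (None keeps the last); returns when the fingers have stopped.
- bot.dwell(seconds).
- kinematics.solve_ik(position, orientation): joint angles nearest the present ones, or None.
- get_obs(): the state.
- vision.read_camera(name): name is "scene" or "side" or "wrist"; returns a dict with "frame" (400x640x3 uint8, red, green, blue), "intrinsics" (3x3 intrinsics, pixels), "view" (4x4, takes a point from world to camera coordinates). Camera axes: x right, y down, z forward; pixel columns grow to the right and rows downward; lengths in m; the calibration is good to about 2 mm. A picture is of the moment at which its call begins. There is no depth.
A pose or a line that the arm cannot do raises bot.IKError and nothing moves.
- hand_in(): hands the job in, once; it reports no verdict.
The state is a dict: "time_s": time; "joint_pos": joint angles; "joint_vel": joint speeds; "joint_efforts": joint torques, N m; "position": TCP position; "orientation": TCP orientation; "wrist_force": force on the tool from outside, world axes, zero at the start; "ft_torque": the same for the moment, N m; "gripper_width": finger opening in m.
Only numpy, scipy, OpenCV 4.12 (cv2) and the standard library are available. Lean on these libraries where they do the work, as an engineer would, in place of code of your own. Each camera call takes 0.05 s, during which the arm holds its last target. There are 200 camera calls.

## Working session

There is one attempt and no reset: what is moved stays moved. The work goes in short steps, each a Python script; the robot and the scene stay as the last script left them, time stands still between calls to the robot, and variables do not carry over. Pictures are saved under pics/ and viewed, about 12 in all and at most 16, crops included, and the job is handed in when it is done.

```bash
mkdir -p pics
cat > h.py <<'E'
import numpy as np, cv2
from workcell import bot, hand, kinematics, get_obs, vision, hand_in
def snap(cam,name=None):
    r=vision.read_camera(cam); 
    if name: cv2.imwrite(f'pics/{name}.png',r['frame'][:,:,::-1])
    np.savez(f'pics/{name or cam}.npz',K=r['intrinsics'],V=r['view'],f=r['frame'])
    return r
def ray(r,u,v,z):
    K,V=np.array(r['intrinsics']),np.array(r['view'])
    d=V[:3,:3].T@np.linalg.solve(K,[u,v,1]); c=-V[:3,:3].T@V[:3,3]
    return c+d*(z-c[2])/d[2]
def proj(r,p):
    K,V=np.array(r['intrinsics']),np.array(r['view'])
    q=K@(V[:3,:3]@np.array(p)+V[:3,3]); return q[:2]/q[2]
E
python3 - <<'E'
from h import *
o=get_obs(); print(o)
for c in ['scene','side','wrist']:
    r=snap(c,c+'0'); V=np.array(r['view']); print(c,(-V[:3,:3].T@V[:3,3]).round(3),V[2,:3].round(3),np.array(r['intrinsics'])[0])
E
```

```text
{'time_s': 0.0, 'joint_pos': array([ 1.21158123e+00,  3.53648356e-01,  1.63412609e+00,  1.12372738e-05,
        1.15516317e+00, -2.41053971e-03]), 'joint_vel': array([-0.00100958,  0.00035449, -0.0016117 ,  0.00014212,  0.00046955,
       -0.00049028]), 'joint_efforts': array([-5.09392703e-03, -6.05240107e+01, -3.42066514e+01, -4.03397289e-04,
        9.28765250e-03, -2.09742257e-05]), 'position': array([0.21815094, 0.58522686, 0.24756496]), 'orientation': array([ 0.69635058, -0.125572  ,  0.12539382, -0.69541637]), 'wrist_force': array([-0.4015406 , -0.30155868,  0.70928739]), 'ft_torque': array([-0.05722887, -0.0508602 , -0.04932142]), 'gripper_width': 0.08549151070377602}
scene [ 1.339 -0.288  1.203] [-0.54   0.21  -0.815] [430.85801969   0.         322.79017664]
side [0.279 0.603 0.849] [ 0.314 -0.589 -0.745] [405.87076293   0.         322.80861221]
wrist [0.156 0.608 0.374] [ 0.244 -0.092 -0.965] [280.4225522    0.         320.72192814]
```

View pics/scene0.png

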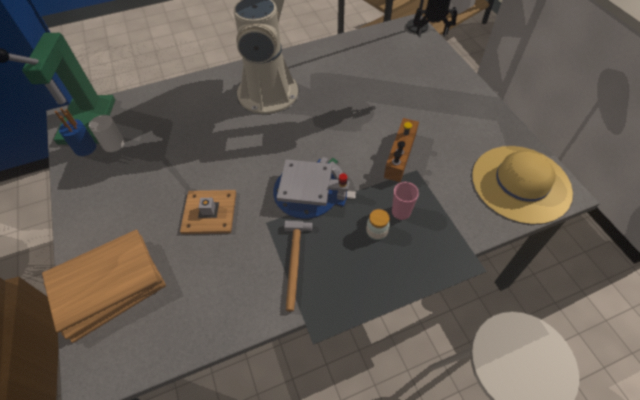

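View pics/side0.png

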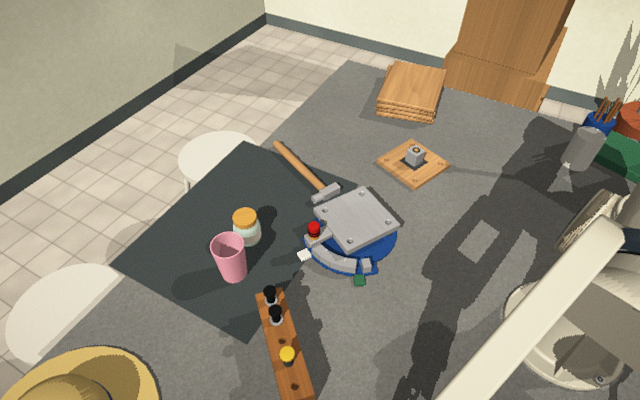

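The scene view shows the plate with anvil at about (208,208), the stand at (305,185), the red knob at (343,178), the white tab at (350,195) and the green tab at (333,160). The rack runs from (411,125) to (393,178), with the yellow pin at (408,127) and two black bolts near (399,150). The side view agrees: bolts at (269,292) and (275,315), pin at (288,355), and the head's top corners at (318,208), (364,187), (401,223) and (346,250).

Run:
```python
from h import *
def ld(n):
    d=np.load(f'pics/{n}.npz'); return dict(intrinsics=d['K'],view=d['V'],frame=d['f'])
S,T=ld('scene0'),ld('side0')
print('head corners side',[ray(T,*p,.063)[:2].round(3) for p in [(314,208),(366,187),(402,222),(347,250)]])
print('head corners scene',[ray(S,*p,.063)[:2].round(3) for p in [(285,162),(330,166),(325,203),(279,198)]])
print('knob',ray(T,314,225,.106)[:2].round(3),ray(S,343,176,.106)[:2].round(3))
print('white',ray(T,305,255,.034)[:2].round(3),ray(S,350,195,.034)[:2].round(3))
print('green',ray(T,359,281,.034)[:2].round(3),ray(S,333,160,.034)[:2].round(3))
print('plate corners side',[ray(T,*p,.015)[:2].round(3) for p in [(376,162),(409,139),(451,165),(416,187)]])
print('plate corners scene',[ray(S,*p,.015)[:2].round(3) for p in [(187,190),(236,191),(234,232),(180,232)]])
print('pin',ray(T,287,353,.114)[:2].round(3),ray(S,408,126,.114)[:2].round(3))
print('bolts',ray(T,269,290,.114)[:2].round(3),ray(T,276,312,.114)[:2].round(3),ray(S,401,146,.114)[:2].round(3))
a=cv2.resize(T['frame'][170:400,235:425],None,fx=2.4,fy=2.4,interpolation=cv2.INTER_CUBIC)
b=cv2.resize(S['frame'][110:200,350:440],None,fx=3.4,fy=3.4,interpolation=cv2.INTER_CUBIC)
m=np.zeros((552,770,3),np.uint8); m[:a.shape[0],:a.shape[1]]=a; m[:306,460:766]=b
cv2.imwrite('pics/m1.png',m[:,:,::-1])
```

```text
head corners side [array([ 0.628, -0.004]), array([ 0.542, -0.139]), array([ 0.411, -0.071]), array([0.494, 0.075])]
head corners scene [array([ 0.425, -0.068]), array([0.501, 0.066]), array([ 0.633, -0.007]), array([ 0.558, -0.136])]
knob [0.583 0.076] [0.586 0.075]
white [0.585 0.118] [0.618 0.088]
green [0.438 0.12 ] [0.459 0.095]
plate corners side [array([ 0.577, -0.298]), array([ 0.528, -0.453]), array([ 0.371, -0.397]), array([ 0.432, -0.255])]
plate corners scene [array([ 0.372, -0.407]), array([ 0.441, -0.254]), array([ 0.593, -0.304]), array([ 0.527, -0.463])]
pin [0.473 0.37 ] [0.481 0.367]
bolts [0.575 0.277] [0.536 0.311] [0.552 0.301]
```

View pics/m1.png

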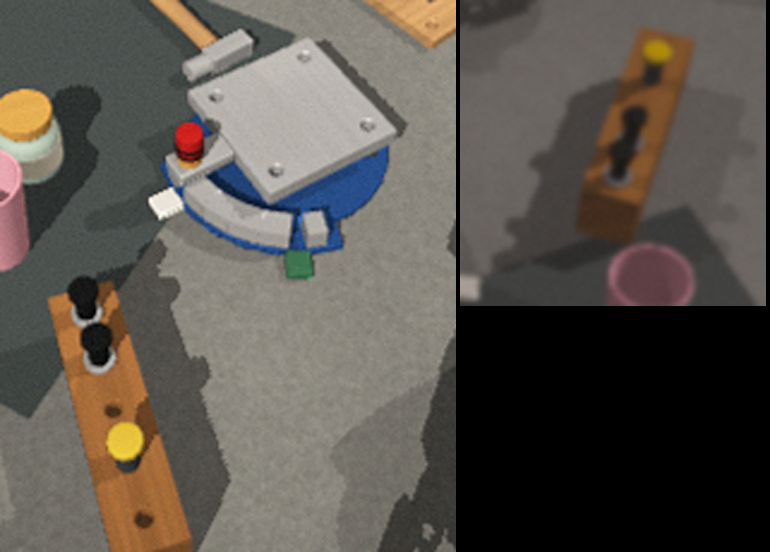

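The crops show the rack with both bolts at the far end, then an empty hole, the pin, and another empty hole. The head centre is near (0.522,-0.036) and its yaw about 61°. I'll get finer wrist views of all three targets.

```bash
cat >> h.py <<'E'
from scipy.spatial.transform import Rotation as Ro
def ori(a):  # a = direction of jaw opening (world yaw, rad)
    z=np.array([np.cos(a),np.sin(a),0]); y=np.array([0,0,-1.]); x=np.cross(y,z)
    return Ro.from_matrix(np.c_[x,y,z]).as_quat()
def best(p,a):  # pick the half turn with best last-joint margin
    c=[]
    for k in (0,np.pi):
        q=kinematics.solve_ik(p,ori(a+k))
        if q is not None: c.append((np.abs(np.array(q)[5]),a+k))
    return min(c)[1]
E
python3 - <<'E'
from h import *
o=get_obs(); R=Ro.from_quat(o['orientation']); print('tool axes',R.as_matrix().round(3).tolist())
r=snap('wrist'); V=np.array(r['view']); c=-V[:3,:3].T@V[:3,3]; d=R.inv().apply(c-o['position']); print('cam in tool',d.round(4))
for n,(x,y) in dict(head=(.522,-.036),plate=(.48,-.354),rack=(.52,.33)).items():
    a=np.arctan2(y,x)+np.pi/2; ok=0
    for a in (a,a+np.pi,a-np.pi/2,a+np.pi/2):
        off=Ro.from_quat(ori(a)).apply(d); p=np.array([x,y,.25])-[off[0],off[1],0]
        q=kinematics.solve_ik(p,ori(a))
        print(n,a,p.round(3),None if q is None else np.round(q,2))
        if q is not None and not ok:
            ok=1; bot.reach(p,ori(a)); snap('wrist','w_'+n)
m=np.zeros((600,640,3),np.uint8)
fr=[np.load(f'pics/w_{n}.npz')['f'] for n in ('head','plate','rack')]
cv2.imwrite('pics/w3.png',np.vstack([fr[0][:,:], np.hstack([cv2.resize(f,(320,200)) for f in fr[1:]])])[:,:,::-1])
E
```

```text
tool axes [[0.937, -0.0, 0.349], [-0.349, -0.001, 0.937], [-0.0, -1.0, -0.001]]
cam in tool [-0.0665 -0.1264 -0.0008]
head 1.501939837493852 [ 0.588 -0.04   0.25 ] [-0.07  0.3   1.71 -0.    1.14 -1.57]
head 4.643532491083645 [ 0.456 -0.032  0.25 ] [-0.07  0.08  1.98 -0.    1.08  1.57]
head -0.0688564893010446 [ 0.518 -0.102  0.25 ] [-0.2   0.2   1.84 -0.    1.1  -0.13]
head 3.0727361642887487 [0.526 0.03  0.25 ] None
plate 0.9353433339708936 [ 0.534 -0.393  0.25 ] [-0.64  0.41  1.54 -0.    1.19 -1.57]
plate 4.076935987560686 [ 0.426 -0.315  0.25 ] [-0.64  0.2   1.83 -0.    1.1   1.57]
plate -0.6354529928240029 [ 0.441 -0.408  0.25 ] [-0.75  0.31  1.68 -0.    1.14 -0.11]
plate 2.50613966076579 [ 0.519 -0.3    0.25 ] None
rack 2.1362802149497213 [0.576 0.366 0.25 ] [ 0.56  0.44  1.5  -0.    1.2  -1.57]
rack 5.277872868539514 [0.464 0.294 0.25 ] [ 0.56  0.23  1.79 -0.    1.11  1.57]
rack 0.5654838881548248 [0.556 0.274 0.25 ] [ 0.46  0.34  1.64 -0.    1.16 -0.11]
rack 3.707076541744618 [0.484 0.386 0.25 ] None
```

View pics/w3.png

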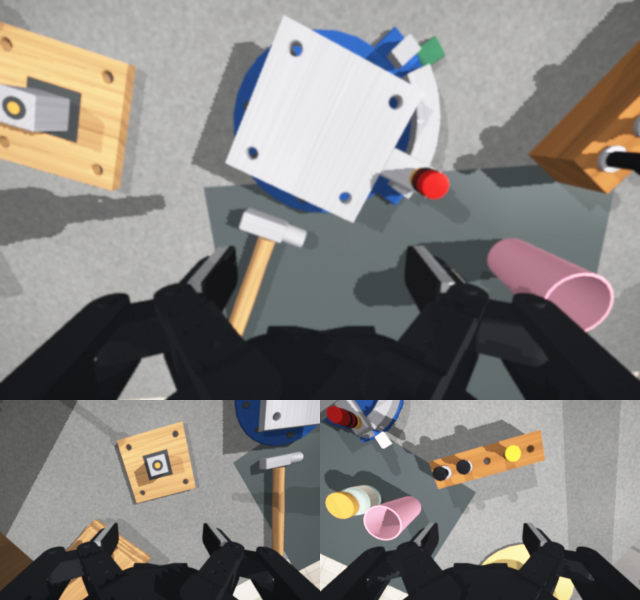

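The wrist view over the head shows its holes at (297,48), (396,102), (345,197) and (253,153), and the knob top at (430,184). In full-size pixels the plate image has its anvil near (316,130) and holes near (274,80). The rack holes line up as expected. Next I'll refine these numerically.

```bash
cat >> h.py <<'E'
def ld(n):
    d=np.load(f'pics/{n}.npz'); return dict(intrinsics=d['K'],view=d['V'],frame=d['f'])
def hole(r,u,v,w=9):
    g=cv2.cvtColor(r['frame'],cv2.COLOR_RGB2GRAY).astype(float); u0,v0=int(round(u)),int(round(v))
    p=g[v0-w:v0+w+1,u0-w:u0+w+1]; t=(np.percentile(p,85)+p.min())/2
    n,lab,st,ce=cv2.connectedComponentsWithStats((p<t).astype(np.uint8))
    i=1+np.argmin([np.hypot(*(c-w))-.05*s[4] for c,s in zip(ce[1:],st[1:])]); return ce[i]+[u0-w,v0-w],st[i,4]
def square(pts,half=.058):  # pts Nx2 cyclic -> centre, yaw mod 90, rms
    pts=np.array(pts); c=pts.mean(0); d=pts-c; a=np.arctan2(d[:,1],d[:,0])-np.pi/4
    yaw=np.angle(np.exp(4j*a).mean())/4; return c,yaw,np.hypot(*d.T).round(4)
E
python3 - <<'E'
from h import *
r=ld('w_head'); P=[]
for p in [(297,48),(396,102),(345,197),(253,153)]:
    h,s=hole(r,*p); q=ray(r,*h,.063)[:2]; P.append(q); print(h.round(1),s,q.round(4))
c,y,d=square(P); print('head',c.round(4),np.degrees(y),d,'(exp .082)')
print('knob',ray(r,431,184,.106)[:2]-c)
r=ld('w_plate'); g=[]
for p in [(-.058,-.058),(.058,-.058),(.058,.058),(-.058,.058)]:
    a=np.radians(-17.5); q=np.array([.48,-.354])+[p[0]*np.cos(a)-p[1]*np.sin(a),p[0]*np.sin(a)+p[1]*np.cos(a)]
    u=proj(r,[*q,.015]); h,s=hole(r,*u,14); q=ray(r,*h,.015)[:2]; g.append(q); print(u.round(),h.round(1),s,q.round(4))
c,y,d=square(g); print('plate',c.round(4),np.degrees(y),d)
r=ld('w_rack'); 
for n,u,z in [('b0',(240,146),.114),('b1',(288,134),.114),('h2',(334,122),.07),('pin',(386,107),.114),('h4',(421,98),.07)]:
    if n[0]=='h': u,s=hole(r,*u,9)
    print(n,u,ray(r,*u,z)[:2].round(4))
a=r['frame'][60:200,200:460]; b=ld('w_plate')['frame'][30:220,210:410]
m=np.zeros((600,800,3),np.uint8); a=cv2.resize(a,None,fx=3,fy=3); b=cv2.resize(b[:150],None,fx=1.2,fy=1.2);m[:420,:780]=a;m[420:600,:240]=b
cv2.imwrite('pics/rk.png',m[:,:,::-1])
E
```

```text
[295.5  48.2] 150 [ 0.4432 -0.0552]
[394.9 101.5] 133 [0.5008 0.0447]
[344.8 197.3] 102 [ 0.6012 -0.0127]
[252.4 152.6] 92 [ 0.5435 -0.1122]
head [ 0.5222 -0.0338] -29.858837423482452 [0.0818 0.0814 0.0818 0.0812] (exp .082)
knob [0.06043819 0.10301327]
[259.  97.] [257.2  94.1] 106 [ 0.4037 -0.392 ]
[292. 186.] [284.8 184.7] 71 [ 0.5111 -0.434 ]
[378. 157.] [370.9 162.6] 90 [ 0.5538 -0.327 ]
[351.  63.] [350.3  67.2] 122 [ 0.4459 -0.2843]
plate [ 0.4786 -0.3593] -21.540377532237006 [0.0817 0.0815 0.0819 0.0818]
b0 (240, 146) [0.5732 0.2758]
b1 (288, 134) [0.5404 0.3076]
h2 [333.89932886 121.40939597] [0.5071 0.3381]
pin (386, 107) [0.4739 0.3693]
h4 [420.58682635  97.31736527] [0.4395 0.4004]
```

View pics/rk.png

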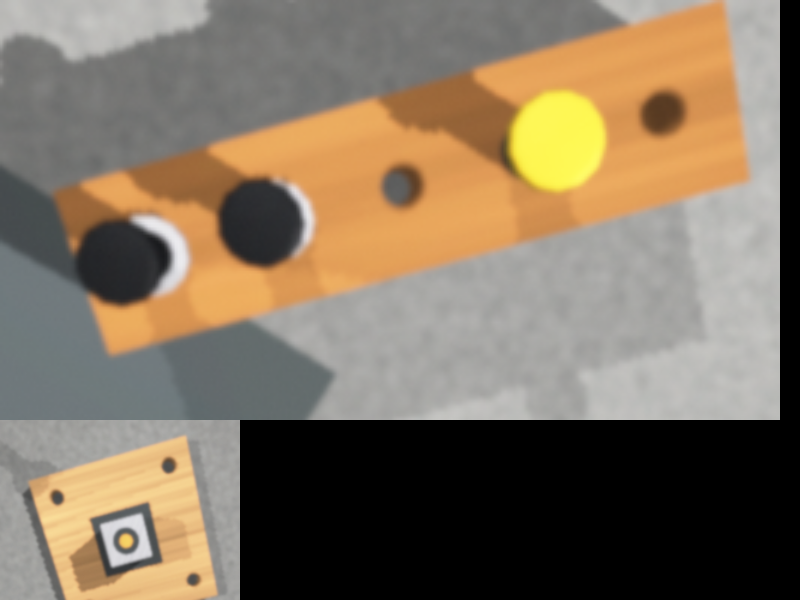

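All targets fit the given sizes: hole radii are 81.2–81.9 mm against 82 expected, and the rack pitch is about 46 mm. I'll re-measure the plate just before the grasp, then lift it and lay it on the head.

```bash
cat >> h.py <<'E'
HC=np.array([.5222,-.0338]); HY=np.radians(-29.86)
DC=np.array([-.0665,-.1264,-.0008])
def look(x,y,z=.25,a=None,name=None):
    if a is None: a=np.arctan2(y,x)+np.pi/2
    off=Ro.from_quat(ori(a)).apply(DC); bot.reach([x-off[0],y-off[1],z],ori(a)); bot.dwell(.3); return snap('wrist',name)
def rot(a): return np.array([[np.cos(a),-np.sin(a)],[np.sin(a),np.cos(a)]])
Q=np.array([(-.058,-.058),(.058,-.058),(.058,.058),(-.058,.058)])
def plate_at(r,c,a,z,w=12):
    g=[ray(r,*hole(r,*proj(r,[*(c+rot(a)@p),z]),w)[0],z)[:2] for p in Q]
    return square(g)
E
python3 - <<'E'
from h import *
r=look(.48,-.354,name='w_plate2')
c,y,d=plate_at(r,np.array([.4786,-.3593]),np.radians(-21.5),.015); print(c.round(4),np.degrees(y),d)
assert abs(d-.082).max()<.003
a=best([*c,.1],y); 
for k in (a,a+np.pi/2,a-np.pi/2):
    for p,yy in (([*c,.1],k),([*HC,.2],k+HY-y)):
        q=kinematics.solve_ik(p,ori(yy)); print(np.degrees(k).round(1),None if q is None else np.round(q,2))
E
```

```text
[ 0.4787 -0.3593] -21.51313226719818 [0.0818 0.0815 0.0818 0.0818]
-21.5 [-0.65  0.49  1.8  -0.    0.85 -0.27]
-21.5 [-0.07  0.25  1.9  -0.    0.99  0.45]
68.5 [-0.65  0.49  1.8  -0.    0.85 -1.84]
68.5 [-0.07  0.25  1.9  -0.    0.99 -1.12]
-111.5 [-0.65  0.49  1.8  -0.    0.85  1.3 ]
-111.5 [-0.07  0.25  1.9  -0.    0.99  2.02]
```

Run:
```python
from h import *
c=np.array([.4787,-.3593]); a=np.radians(-21.51)
hand.move_gripper(.085)
bot.reach([*c,.14],ori(a)); bot.servo_line([*c,.042],velocity=.1)
hand.move_gripper(.03,70); print('w',get_obs()['gripper_width'])
bot.servo_line([*c,.15],velocity=.1); o=get_obs(); print('w',o['gripper_width'],o['wrist_force'])
bot.servo_line([*HC,.15],ori(HY),velocity=.12); bot.dwell(.2); o=get_obs(); print('w',o['gripper_width'],o['wrist_force'],o['time_s'])
snap('wrist','held'); snap('side','held_s')
f=ld('held_s')['frame'][100:300,240:480]
cv2.imwrite('pics/hm.png',np.hstack([cv2.resize(f,(480,400)),cv2.resize(ld('held')['frame'],(320,200)).repeat(2,0)])[:,:,::-1])
```

```text
w 0.03928388777487159
w 0.03884357582234554 [-0.93510639  0.45932679 -8.40370222]
w 0.03928215685798823 [ 0.11115738 -0.07264786 -9.03922309] 17.325
```

View pics/hm.png

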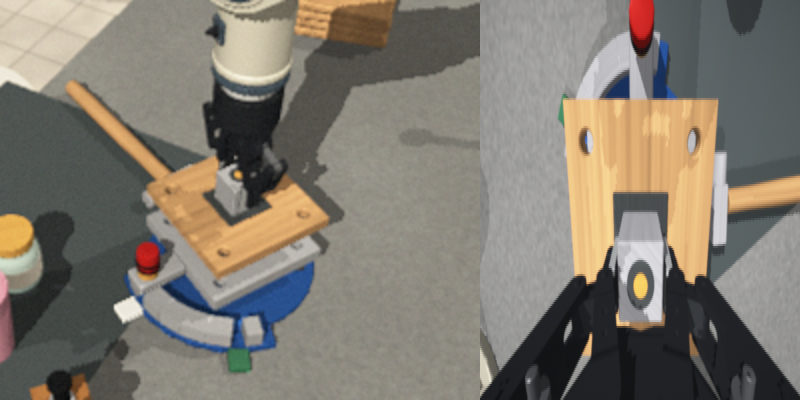

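The plate is held level over the head with its sides parallel to it (wrist view, symmetric). Now I'll lower, release and measure.

Run:
```python
from h import *
bot.servo_line([*HC,.112],velocity=.08)
bot.servo_line([*HC,.1052],velocity=.03); o=get_obs(); print(o['wrist_force'],o['position'])
hand.move_gripper(.075); bot.dwell(.3)
bot.servo_line([*HC,.2],velocity=.15)
r=look(.522,-.036,name='placed')
print([x.round(4) for x in plate_at(r,HC,HY,.078)],get_obs()['time_s'])
cv2.imwrite('pics/pl.png',cv2.resize(r['frame'][0:240,200:460],None,fx=2.4,fy=2.4)[:,:,::-1])
```

```text
[ 0.20457102 -0.76112512 -2.06111364] [ 0.5229075  -0.03384209  0.10574128]
[array([ 0.5215, -0.0334]), np.float64(-0.5209), array([0.0817, 0.0813, 0.0817, 0.0815])] 22.0583
```

View pics/pl.png

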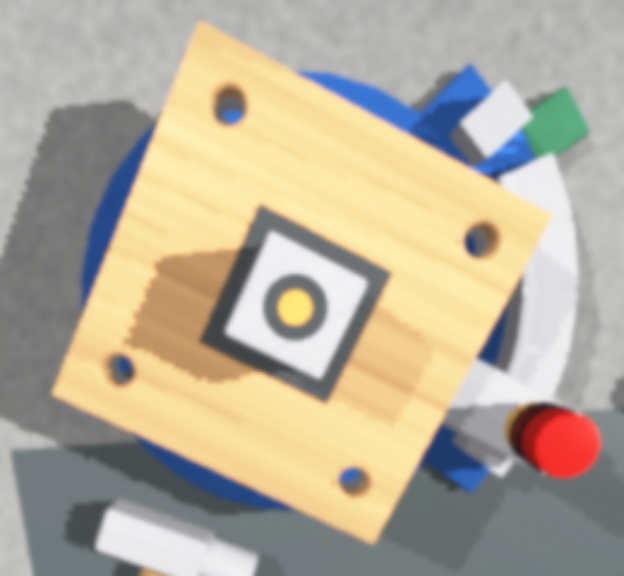

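The plate sits at (0.5215,-0.0334), yaw -29.8°, within 1 mm of its place, and blue shows through all four holes. Next is the pin.

```bash
cat >> h.py <<'E'
RK=np.array([.5068,.3382]); RU=np.array([-.731,.6825])   # row centre, row direction (bolts at -2,-1; pin at +1)
def rk(i): return RK+.046*i*RU
RJ=np.arctan2(RU[1],RU[0])-np.pi/2                        # jaws square to the row
SX=np.radians(60.14)
def seat(i): return HC+rot(SX)@(.058*np.array([(1,1),(-1,1),(-1,-1),(1,-1)][i]))
def F(): 
    bot.dwell(.1); return np.array(get_obs()['wrist_force'])
def grab(xy,ztcp,a,zup=.225,N=60):
    hand.move_gripper(.05); bot.reach([*xy,.18],ori(a)); bot.servo_line([*xy,ztcp],velocity=.12)
    hand.move_gripper(.012,N); w=get_obs()['gripper_width']
    bot.servo_line([*xy,zup],velocity=.15); o=get_obs(); print('grab w',w,o['gripper_width'],o['wrist_force'].round(1)); return o['gripper_width']
def insert(xy,z0,z1,step=.004,fmax=25,gain=.00012):
    """lower from z0 to z1, yielding sideways to the force; stops on a hard axial force"""
    xy=np.array(xy,float); bot.servo_line([*xy,z0],velocity=.12); f0=F(); z=z0
    while z>z1+1e-4:
        z=max(z1,z-step); bot.servo_line([*xy,z],velocity=.05); f=F()-f0
        if np.hypot(*f[:2])>1.5: xy=xy+np.clip(gain*f[:2],-.0006,.0006)
        if f[2]>fmax: print('axial stop'); break
    print('insert end z',z,'target',z1,'shift mm',xy.round(4),'f',f.round(1),'tcp',get_obs()['position'].round(4)); return z,f
E
python3 - <<'E'
from h import *
S,T=ld('scene0'),ld('side0')
print('tumbler',ray(T,236,278,0)[:2],ray(S,403,215,0)[:2],'jar',ray(T,247,240,0)[:2])
print('seats',[seat(i).round(4) for i in range(4)],'rack',[rk(i).round(4) for i in (-2,-1,0,1,2)],np.degrees(RJ))
a=best([*rk(1),.12],RJ); g=grab(rk(1),.091,a)
r=look(.522,-.036,z=.26,name='pin_in_hand')
print([x.round(4) for x in plate_at(r,HC,HY,.078)],get_obs()['time_s'])
p=get_obs()['position']; m=r['frame'].copy(); cv2.imwrite('pics/ph.png',m[:,:,::-1])
E
```

```text
tumbler [0.70918709 0.23743089] [0.73687136 0.22626493] jar [0.75373908 0.13048241]
seats [array([0.5008, 0.0454]), array([ 0.443 , -0.0552]), array([ 0.5436, -0.113 ]), array([ 0.6014, -0.0124])] rack [array([0.5741, 0.2754]), array([0.5404, 0.3068]), array([0.5068, 0.3382]), array([0.4732, 0.3696]), array([0.4395, 0.401 ])] 46.965161339032505
grab w 0.026613887636934126 0.02674038978007129 [ 1.2 -0.4 -2.5]
[array([ 0.5216, -0.0334]), np.float64(-0.5207), array([0.0819, 0.0813, 0.0819, 0.0815])] 28.2083
```

View pics/ph.png

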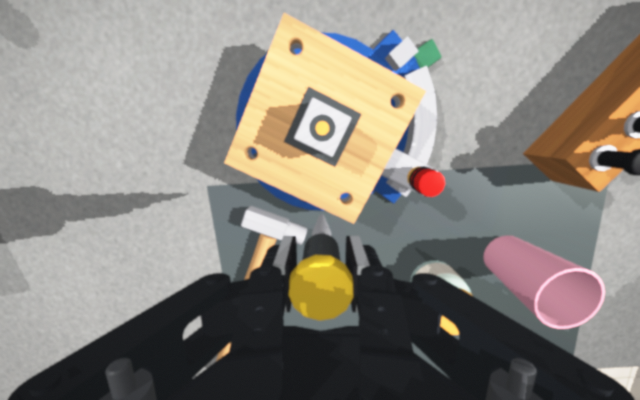

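The pin is gripped upright: its tip is at about (321,213) and its cap at (321,287). The plate is unchanged. I'll compare the tip with its predicted pixel, then insert at seat 2.

Run:
```python
from h import *
r=ld('pin_in_hand'); p=get_obs()['position']; print(p, proj(r,p-[0,0,.082]), proj(r,p+[0,0,.023]), best([*seat(2),.2],HY))
a=best([*seat(2),.2],HY)
s=seat(2); bot.reach([*s,.225],ori(a)); 
z,f=insert(s,.165,.100)
print('w',get_obs()['gripper_width'],get_obs()['time_s'])
snap('side','pin_ins'); snap('scene','pin_ins_s'); f=ld('pin_ins')['frame'][130:290,290:450]; g=ld('pin_ins_s')['frame'][120:220,250:350]
cv2.imwrite('pics/pi.png',np.hstack([cv2.resize(f,(400,400)),cv2.resize(g,(400,400))])[:,:,::-1])
```

```text
[ 0.58842529 -0.03932453  0.25998009] [321.35037894 216.17663019] [321.89860741 292.83759859] -0.5211553146455068
insert end z 0.1 target 0.1 shift mm [ 0.5448 -0.113 ] f [-0.3  2.5  4.1] tcp [ 0.5449 -0.1132  0.1002]
w 0.02713376050203351 36.5583
```

View pics/pi.png

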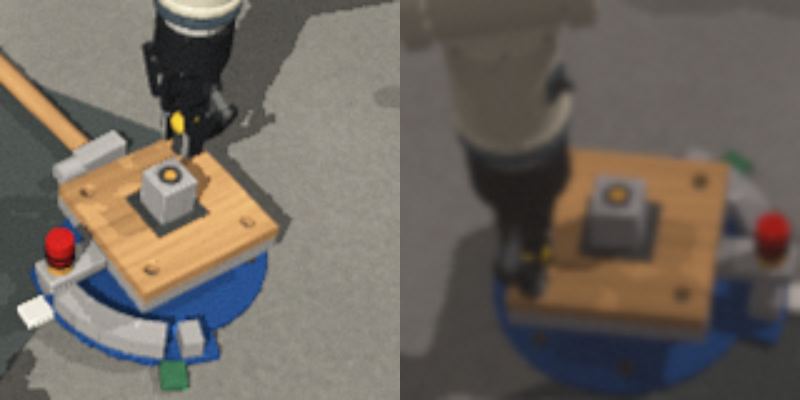

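The pin looks home or nearly so, with no tilt visible. I'll press on to confirm it has seated, then release and check the cap position.

Run:
```python
from h import *
xy=np.array(get_obs()['position'][:2]); a=HY
for z in (.099,.098,.097,.096,.095):
    bot.servo_line([.5447,-.113,z],velocity=.03); f=F(); print(z,get_obs()['position'][2].round(4),f.round(1))
    if f[2]>18: break
hand.move_gripper(.05); bot.dwell(.2); bot.servo_line([.5447,-.113,.2],velocity=.15)
r=look(.522,-.036,name='pin_home'); m=r['frame']
msk=((m[:,:,0]>170)&(m[:,:,1]>150)&(m[:,:,2]<110)).astype(np.uint8)
n,l,st,ce=cv2.connectedComponentsWithStats(msk)
for i in range(1,n):
    if st[i,4]>60: print(ce[i].round(1),st[i],ray(r,*ce[i],.122).round(4),'pred',proj(r,[*seat(2),.122]).round(1))
cv2.imwrite('pics/phome.png',cv2.resize(m[0:240,200:460],None,fx=2.4,fy=2.4)[:,:,::-1]); print(get_obs()['time_s'])
```

```text
0.099 0.1 [-1.8  3.7 10.9]
0.098 0.0998 [-4.   5.1 20.1]
[632.  109.7] [620  97  20  21 207] [0.5255 0.2329 0.122 ] pred [237.  158.7]
[285.9 109.3] [271 105  26  11 130] [ 0.5045 -0.0648  0.122 ] pred [237.  158.7]
[274.3 136. ] [253 113  52  46 669] [ 0.5261 -0.0772  0.122 ] pred [237.  158.7]
[616.2 143.6] [584 135  56  18 467] [0.5537 0.2251 0.122 ] pred [237.  158.7]
[237.1 159.1] [221 144  34  32 851] [ 0.5439 -0.1129  0.122 ] pred [237.  158.7]
[608.3 178. ] [586 169  45  24 474] [0.5846 0.2243 0.122 ] pred [237.  158.7]
40.7417
```

View pics/phome.png

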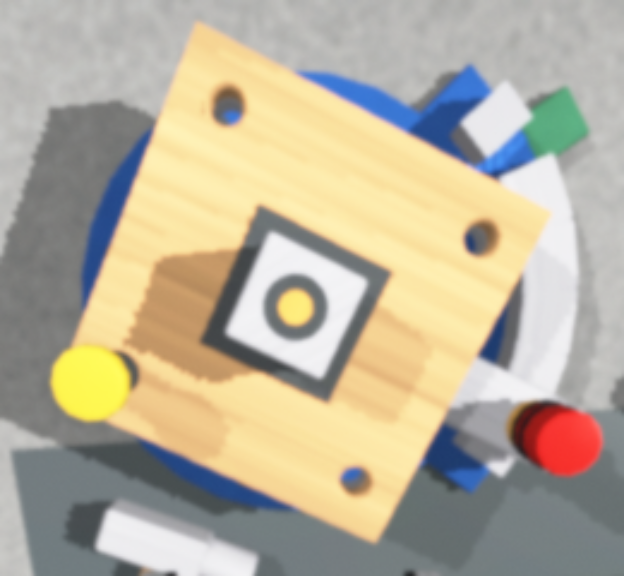

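The pin cap is at (237.1,159.1), against a predicted home position of (237.0,158.7), so it is home with the plate aligned. Now the bolts.

```bash
cat >> h.py <<'E'
def press(z0,n=5,fs=15):
    p=get_obs()['position']
    for k in range(n):
        bot.servo_line([p[0],p[1],z0-.001*(k+1)],velocity=.03); f=F()
        if f[2]>fs: break
    print('press',get_obs()['position'].round(4),f.round(1))
def bolt(i,s,a=HY):
    grab(rk(i),.095,best([*rk(i),.12],RJ)); q=seat(s); a=best([*q,.2],a); bot.reach([*q,.225],ori(a))
    z,f=insert(q,.158,.104); print('w',get_obs()['gripper_width']); 
    if z<.1045: press(.104)
    return z
E
python3 - <<'E'
from h import *
z=bolt(-1,0)
print(get_obs()['time_s'])
if z<.1045:
    p=get_obs()['position']; hand.move_gripper(.05); bot.dwell(.2); bot.servo_line([p[0],p[1],.2],velocity=.15)
    r=look(.522,-.036,name='bolt1'); print('pred cap',proj(r,[*seat(0),.122]),'pin',proj(r,[*seat(2),.122]))
    print(get_obs()['time_s']); cv2.imwrite('pics/b1.png',cv2.resize(r['frame'][0:240,200:460],None,fx=2,fy=2)[:,:,::-1])
E
```

```text
grab w 0.02495487137132757 0.025178134344486618 [-0.   0.1 -1.1]
insert end z 0.104 target 0.104 shift mm [0.5004 0.0454] f [0.3 0.7 1.2] tcp [0.5007 0.0454 0.1041]
w 0.024843513194347258
press [0.502  0.0457 0.1037] [-2.2  2.2 19.8]
51.9667
pred cap [414.05617757  95.26838802] pin [236.87551948 158.68564911]
55.5667
```

```bash
ls pics/b1.png && python3 -c "
from h import *
r=ld('bolt1');g=cv2.cvtColor(r['frame'],cv2.COLOR_RGB2GRAY);u,v=proj(r,[*seat(0),.122]).astype(int)
n,l,st,ce=cv2.connectedComponentsWithStats((g[v-40:v+40,u-40:u+40]<45).astype(np.uint8))
print(u,v,[(ce[i]+[u-40,v-40],st[i]) for i in range(1,n) if st[i,4]>50])"
```

```text
pics/b1.png
414 95 [(array([398.81751825, 101.94890511]), array([ 19,  36,  18,  20, 137], dtype=int32))]
```

View pics/b1.png

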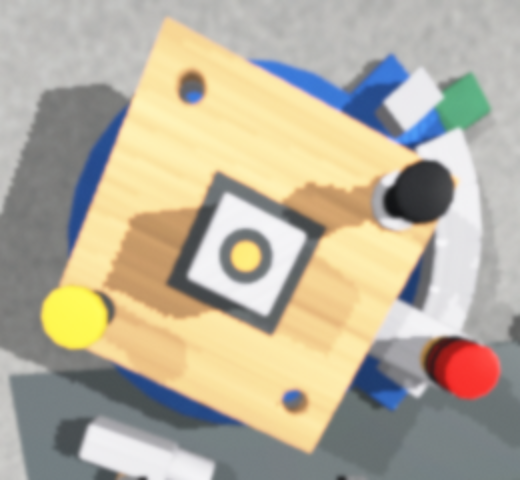

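The bolt stands upright in hole 0 with its cap near full-image (410,96). I'll seat the second bolt, then measure both caps properly from above.

Run:
```python
from h import *
z=bolt(-2,1)
print(get_obs()['time_s'])
if z<.1045:
    p=get_obs()['position']; hand.move_gripper(.05); bot.dwell(.2); bot.servo_line([p[0],p[1],.2],velocity=.15)
    r=look(.522,-.036,name='bolt2'); print('pred cap',[proj(r,[*seat(i),.122]).round(1) for i in (0,1,2)],'flange',[proj(r,[*seat(i),.082]).round(1) for i in (0,1)])
    print(get_obs()['time_s']); cv2.imwrite('pics/b2.png',cv2.resize(r['frame'][0:240,200:460],None,fx=2.4,fy=2.4)[:,:,::-1])
    g=cv2.GaussianBlur(r['frame'][:,:,0],(3,3),0)
    for i in (0,1):
        u,v=proj(r,[*seat(i),.122]).astype(int); x0,y0=u-30,max(v-30,0); 
        c=cv2.HoughCircles(cv2.resize(g[y0:v+30,x0:u+30],None,fx=4,fy=4),cv2.HOUGH_GRADIENT,1.5,40,param1=120,param2=15,minRadius=48,maxRadius=72)
        print(i,None if c is None else (c[0][:3]/4+[x0,y0,0]).round(1).tolist())
```

```text
grab w 0.025464803863009866 0.024877031063091373 [ 0.3  0.3 -1.7]
insert end z 0.104 target 0.104 shift mm [ 0.443  -0.0552] f [1.5 0.2 1.6] tcp [ 0.4433 -0.0553  0.1041]
w 0.025329286784213107
press [ 0.4441 -0.0554  0.1036] [-4.1  1.6 25.2]
66.975
pred cap [array([414.2,  95.3]), array([289.9,  28.1]), array([237. , 158.7])] flange [array([401.2,  99.8]), array([294.4,  42.7])]
70.4083
0 [[411.2, 95.2, 14.9], [418.7, 88.1, 17.8], [384.9, 81.3, 15.9]]
1 [[287.7, 26.4, 15.1], [289.6, 41.8, 12.2]]
```

View pics/b2.png

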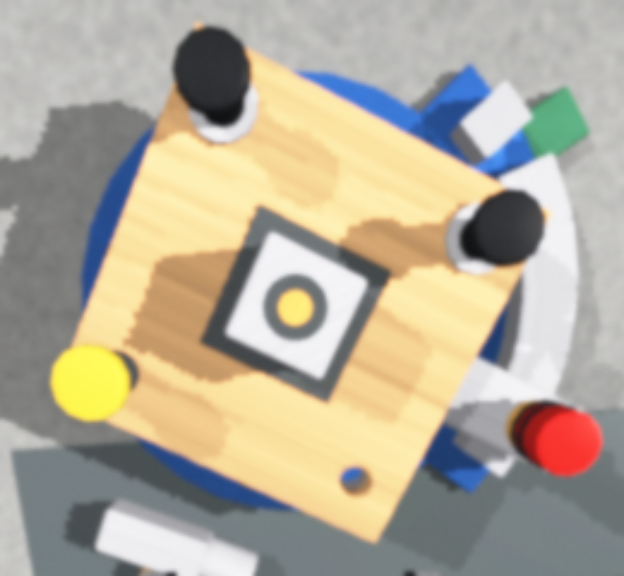

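Both bolts are home: flanges round holes 0 and 1, caps within about 3 px of prediction, with the pin still in. Now I'll return the pin to its block hole.

Run:
```python
from h import *
s=seat(2); a=best([*s,.2],HY); hand.move_gripper(.05); bot.reach([*s,.18],ori(a)); bot.servo_line([*s,.0995],velocity=.12)
hand.move_gripper(.012,60); bot.servo_line([*s,.16],velocity=.06); bot.servo_line([*s,.225],velocity=.15)
o=get_obs(); print('w',o['gripper_width'],o['wrist_force'].round(1))
q=rk(1); b=best([*q,.2],RJ); bot.reach([*q,.225],ori(b)); z,f=insert(q,.157,.0925)
print('w',get_obs()['gripper_width'])
if z<.093: press(.0925)
print(get_obs()['time_s']); snap('side','pinback'); snap('scene','pinback_s')
f=ld('pinback')['frame'][150:400,200:450]; g=ld('pinback_s')['frame'][90:220,260:440]
cv2.imwrite('pics/pb.png',np.hstack([cv2.resize(f,(400,400)),cv2.resize(g,(400,400))])[:,:,::-1])
```

```text
w 0.027187938951318456 [ 0.5  0.5 -2.3]
insert end z 0.0925 target 0.0925 shift mm [0.4733 0.369 ] f [ 0.3 -1.2  3.5] tcp [0.4734 0.3691 0.0927]
w 0.026956846516758167
press [0.4739 0.3692 0.0923] [-1.4 -4.9 17.7]
84.425
```

View pics/pb.png

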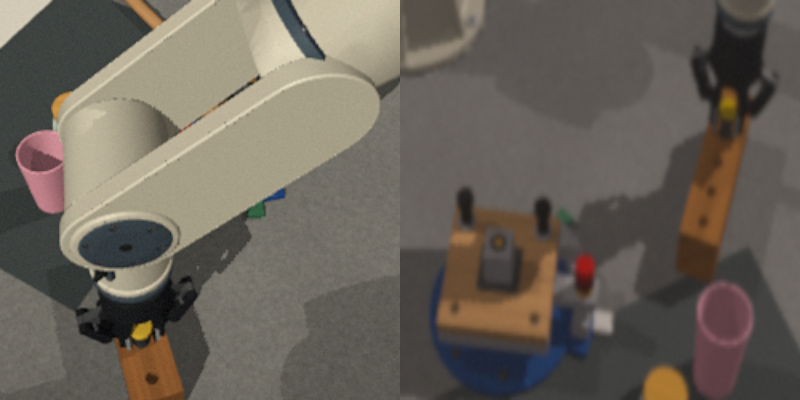

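The pin is back in its hole. I'll release it, then lift and swing the plunger knob along the arc.

Run:
```python
from h import *
p=get_obs()['position']; hand.move_gripper(.05); bot.dwell(.2); bot.servo_line([p[0],p[1],.22],velocity=.15)
K=lambda t: HC+.125*np.array([np.cos(SX+t),np.sin(SX+t)])
E=np.radians(60)
a0=None
for a in (SX-np.pi/2,SX+np.pi/2):
    q=[kinematics.solve_ik([*K(t),z],ori(a+t)) for t in (0,E) for z in (.09,.106,.2)]
    print(np.degrees(a).round(),[None if x is None else np.round(x[5],2) for x in q])
    if a0 is None and all(x is not None for x in q): a0=a
r=look(.522,-.036,name='preknob'); m=r['frame'].astype(int); msk=((m[:,:,0]>150)&(m[:,:,1]<60)&(m[:,:,2]<60)).astype(np.uint8)
n,l,st,ce=cv2.connectedComponentsWithStats(msk); i=1+np.argmax(st[1:,4]); print('knob',ce[i],st[i],'pred top',proj(r,[*K(0),.106]))
print([x.round(4) for x in [ray(r,*ce[i],.104)[:2],K(0),K(E)]])
bot.reach([*K(0),.18],ori(a0)); bot.servo_line([*K(0),.0905],velocity=.1); f0=F()
hand.move_gripper(.015,80); print('w',get_obs()['gripper_width'],(F()-f0).round(1))
bot.servo_line([*K(0),.1065],velocity=.04); print('lift f',(F()-f0).round(1),get_obs()['gripper_width'],get_obs()['position'].round(4))
r=snap('wrist','lifted'); cv2.imwrite('pics/lf.png',r['frame'][:,:,::-1]); print(get_obs()['time_s'],a0)
```

```text
-30.0 [np.float64(0.65), np.float64(0.65), np.float64(0.65), np.float64(-0.37), np.float64(-0.37), np.float64(-0.37)]
150.0 [np.float64(-2.5), np.float64(-2.5), np.float64(-2.5), np.float64(2.77), np.float64(2.77), np.float64(2.77)]
knob [431.23655914 184.09677419] [420 170  26  27 465] pred top [436.67320909 185.52697842]
[array([0.5831, 0.07  ]), array([0.5844, 0.0746]), array([0.4594, 0.0743])]
w 0.026164087025692423 [-1.   0.4  4.6]
lift f [  3.5   2.9 -10.3] 0.02590015038914318 [0.5844 0.0747 0.1063]
92.2083 -0.5211553146455068
```

View pics/lf.png

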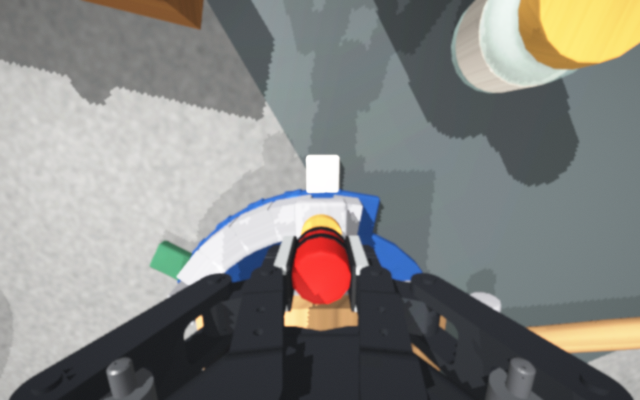

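The knob is lifted: the 10 N pull matches the spring at about 16 mm. The brass shows under the knob at the white tab. Now swing.

Run:
```python
from h import *
a0=SX-np.pi/2
K=lambda t: HC+.125*np.array([np.cos(SX+t),np.sin(SX+t)])
for d in range(5,61,5):
    t=np.radians(d); bot.servo_line([*K(t),.1065],ori(a0+t),velocity=.05)
    o=get_obs(); print(d,o['wrist_force'].round(1),o['gripper_width'].round(4))
f=F(); print(f.round(1),get_obs()['position'].round(4),K(t).round(4))
r=snap('wrist','swung'); cv2.imwrite('pics/sw.png',r['frame'][:,:,::-1]); print(get_obs()['time_s'])
```

```text
Traceback (most recent call last):
AttributeError: 'float' object has no attribute 'round'
```

The first 5° is done; only the print failed. Continuing from there.

Run:
```python
from h import *
a0=SX-np.pi/2
K=lambda t: HC+.125*np.array([np.cos(SX+t),np.sin(SX+t)])
for d in range(10,61,5):
    t=np.radians(d); bot.servo_line([*K(t),.1065],ori(a0+t),velocity=.05)
    o=get_obs(); print(d,o['wrist_force'].round(1),round(o['gripper_width'],4))
f=F(); print(f.round(1),get_obs()['position'].round(4),K(t).round(4))
r=snap('wrist','swung'); cv2.imwrite('pics/sw.png',r['frame'][:,:,::-1]); print(get_obs()['time_s'])
```

```text
10 [  0.9   2.7 -10.6] 0.0259
15 [ 1.   0.9 -9.4] 0.0259
20 [ 0.3  0.1 -9.4] 0.026
25 [ -0.3  -2.2 -10.1] 0.026
30 [-0.8 -4.3 -9.9] 0.0256
35 [ 0.6 -5.3 -9.8] 0.026
40 [  1.2  -6.4 -10. ] 0.026
45 [ 0.1 -7.  -9.9] 0.026
50 [ 1.  -7.  -9.9] 0.0261
55 [ 1.  -6.7 -9.3] 0.0259
60 [ 1.2 -6.8 -9.4] 0.0259
[ 0.4 -7.8 -9.7] [0.4605 0.0738 0.1068] [0.4594 0.0743]
96.7583
```

View pics/sw.png

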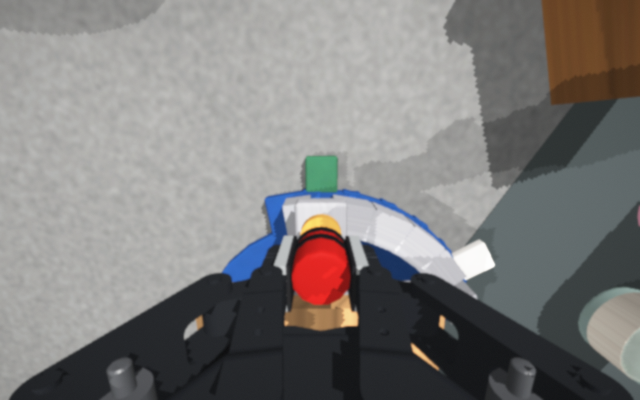

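The knob now lines up with the green tab, at (320,172) on the arm's axis. I'll lower it into the notch, release and verify.

Run:
```python
from h import *
K=lambda t: HC+.125*np.array([np.cos(SX+t),np.sin(SX+t)])
k=K(np.radians(60.2))
for z in (.103,.099,.095,.0915,.0905): 
    bot.servo_line([*k,z],velocity=.04); print(z,F().round(1),get_obs()['position'].round(4))
hand.move_gripper(.05); bot.dwell(.4); bot.servo_line([*k,.2],velocity=.15)
r=look(.522,-.036,name='end'); o=get_obs()
m=r['frame'].astype(int); n,l,st,ce=cv2.connectedComponentsWithStats(((m[:,:,0]>150)&(m[:,:,1]<60)&(m[:,:,2]<60)).astype(np.uint8)); i=1+np.argmax(st[1:,4])
print('knob top px',ce[i].round(1),st[i,4],'pred home',proj(r,[*K(np.radians(60)),.106]).round(1),'pred lifted 12',proj(r,[*K(np.radians(60)),.118]).round(1),'ray',ray(r,*ce[i],.106)[:2].round(4))
r2=snap('side','end_s'); print(o['time_s'])
m2=r2['frame']; mm=m2.astype(int); n,l,st,ce=cv2.connectedComponentsWithStats(((mm[:,:,0]>130)&(mm[:,:,1]<60)&(mm[:,:,2]<60)).astype(np.uint8)); i=1+np.argmax(st[1:,4]); u=ce[i]
print('side knob',u.round(1),'pred home centre',[proj(r2,[*K(np.radians(60)),z]).round(1) for z in (.089,.101)])
rs=ld('side0'); mm=rs['frame'].astype(int); n,l,st,ce=cv2.connectedComponentsWithStats(((mm[:,:,0]>130)&(mm[:,:,1]<60)&(mm[:,:,2]<60)).astype(np.uint8)); i=1+np.argmax(st[1:,4])
print('side0 knob',ce[i].round(1),'pred',proj(rs,[*K(0),.089]).round(1))
cv2.imwrite('pics/fin.png',np.hstack([cv2.resize(r['frame'][0:240,200:440],(400,400)),cv2.resize(m2[150:400,220:420],(400,500))[:400]])[:,:,::-1])
```

```text
0.103 [ 2.1 -5.5 -9.5] [0.4604 0.0738 0.1034]
0.099 [ 2.2 -5.3 -8.3] [0.4605 0.0739 0.0995]
0.095 [ 1.1 -6.  -8. ] [0.4606 0.0739 0.0955]
0.0915 [ 1.3 -5.9 -6.2] [0.4606 0.0739 0.0921]
0.0905 [ 1.4 -5.5 -3.3] [0.4608 0.074  0.0914]
knob top px [436.1  45.3] 562 pred home [442.2  44.4] pred lifted 12 [448.2  40.3] ray [0.4598 0.0691]
101.6083
side knob [361.1 247.5] pred home centre [array([361. , 249.2]), array([361.5, 246.1])]
side0 knob [313.  226.6] pred [313.7 228.7]
```

View pics/fin.png

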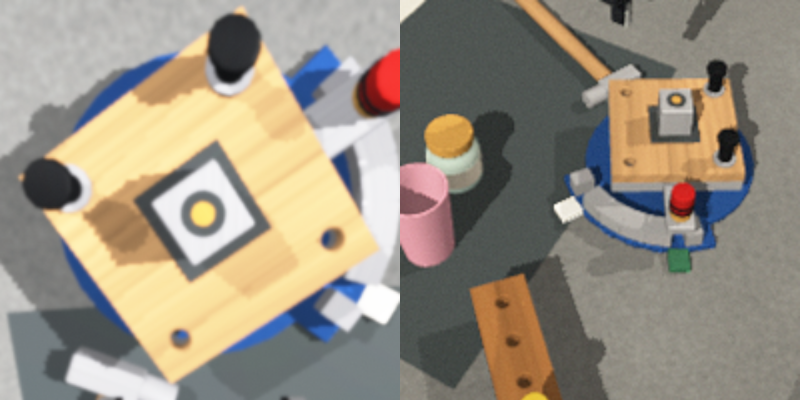

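The head is at the green notch, with knob offsets matching those at the home start (side view -1.7 px against -2.1 px at the start). Both bolts are in. Two last numeric checks cover the pin and the plate pose.

Run:
```python
from h import *
def yel(r,x0,y0,x1,y1):
    m=r['frame'][y0:y1,x0:x1].astype(int); n,l,st,ce=cv2.connectedComponentsWithStats(((m[:,:,0]>150)&(m[:,:,1]>120)&(m[:,:,2]<90)).astype(np.uint8)); i=1+np.argmax(st[1:,4]); return ce[i]+[x0,y0],st[i,4]
for n in ('side0','end_s'): print('pin cap',n,yel(ld(n),255,330,330,400))
r=ld('end'); Sx=SX+np.radians(60)
for i,p in ((2,(-.058,-.058)),(3,(.058,-.058))):
    q=HC+rot(Sx)@np.array(p); h,s=hole(r,*proj(r,[*q,.078]),10); print('hole',i,'err mm',((ray(r,*h,.078)[:2]-q)*1000).round(1),s)
r=look(*RK,z=.25,name='rack_end'); print('pin cap wrist',yel(r,200,40,560,240),'pred',proj(r,[*rk(1),.114]).round(1)); print(get_obs()['time_s'])
```

```text
pin cap side0 (array([286.42288557, 353.32338308]), np.int32(201))
pin cap end_s (array([286.57635468, 353.55172414]), np.int32(203))
hole 2 err mm [-1.  -0.2] 97
hole 3 err mm [-0.9 -0.8] 124
pin cap wrist (array([332.83562102, 125.37428858]), np.int32(2987)) pred [370.6 115.8]
103.55
```

```bash
python3 -c "
from h import *
bot.dwell(.3); print(hand_in())"
```

```text
the job is handed in; nothing more can be done
None
```

The job is done and handed in, with the last clock reading about 104 s. The anvil plate is on the head with the pin used to line it up, and both bolts are home. The pin is back in its original block hole, and the head is in the green notch with the plunger down.

**Last checks**
- **Plate:** its two open holes were within about 1.2 mm of their place at the working angle.
- **Bolts:** each seated against a firm stop of 20–25 N at home height. Their caps showed 2–3 px (about 2–3 mm) off prediction, which fits slight lean from hole clearance. I didn't re-measure them after the swing, but both were still in their holes in the final picture.
- **Pin:** its cap is within 0.3 px of where it started in the side view.
- **Plunger:** the knob is at home height, within 1 px vertically of the offset seen at the start in the side view. The spring force followed down to the bottom.
- **Tumbler, hammer and jar:** all still upright or lying as before in the last picture. I didn't measure them, but no move went near them.

**What disagreed**
- The final wrist-camera check of the pin cap picked up the block's orange wood as well, about 39 px off. I ignored it and relied on the side view.
- One script stopped on a printing error after the first 5° of the swing. The arm held still, and I carried on from there.

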